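Catch the falling lid of the cuvette case and lower it shut

TASK

The lid of the grey cuvette case stands open, leaning back on its hinge stop. With a finger, tip the lid forward past its balance, catch it on the finger as it falls, and let it down gently on the finger all the way until it is fully shut, without letting it drop or bang, then take the finger away. Do not grip or lift the lid or the case, and do not shift the case or the glassware and the stopper standing beside it.

Things in the scene. Friction and masses are not known exactly. Their poses are not given: they have to be found in the camera images.
- cuvette_case: grey plastic case, loose on the bench, 1.8 kg: 90 mm deep (its x), 150 mm wide (its y), 64 mm high to the rim, with small glass cuvettes inside, below the rim. Origin: centre of the underside. +x points from the front (robot's side) to the hinge side, +y to the left along the hinge, +z up
- case_lid (a joint): lid angle, rad: 0 shut, flat on the rim; grows as the front edge swings up and back; 1.75 open, on the stop. Lid: 8 mm plate, 90 x 150 mm, about 0.2 kg with the bow on its front edge. It balances near 1.4 rad: above, it rests on the stop; below, it falls. About 0.5 N at the edge tips it. The hinge drags little: dropped, it bangs shut at 2 to 3 rad/s
- case_hinge (a point): middle of the hinge line, on the far top rim of the case, 64 mm above its underside and 45 mm behind its centre (case +x). The hinge line runs along the case's y
- bow_bar (a point): middle of the cross bar of the lid's bow, on the bar's centre line; turns with the lid. The bow is a U of 8 mm steel rod in front of the lid plate, bent 70 degrees up from it; legs 104 mm apart, bar parallel to the hinge, its straight part 84 mm long. With the lid shut the bar is 112 mm in front of the hinge line and 65 mm above it
- bow_window (a point): centre of the open window between the lid plate's front edge and the bow's cross bar, about 96 mm wide and 55 mm high, room for shut fingers; with the lid open it leans back and is entered from above or from the robot's side. A finger in it can draw the plate's edge forward; the bar then falls on the back of that finger
- beaker: small glass beaker, part full, 59 x 66 x 72 mm, loose, standing to the left of the case; origin at the centre of its underside
- weighing_bottle: small glass weighing bottle with a knobbed lid, 39 x 39 x 65 mm, loose, standing to the right of the case; origin at the centre of its underside
- grey_stopper: grey rubber stopper, 28 x 28 x 30 mm, loose, standing to the left of the case near its front; origin at the centre of its underside
Not all that is in view belongs to the job. What is shaped like the weighing_bottle but pink or yellow is not meant.

How it is judged (in metres and radians):
On the way, in this order (a step that is already met when the one before it is completed fails the run):
1. the lid has been tipped past its balance and rests on a finger, not gripped, half-way down (value of joint case_lid between 0.4 and 1.2 rad and velocity of joint case_lid above -1.2 rad/s and contact force between the fingers and cuvette_case between 0.1 and 12 N), for 0.2 s.
2. the lid, almost down, still rests on a finger, not gripped (value of joint case_lid between 0.01 and 0.3 rad and contact force between the fingers and cuvette_case between 0.1 and 12 N), for 0.1 s.
At the end, for the whole second after the job is handed in: the lid is shut (joint under 0.03 rad); the case stands level within 20 mm of where it was; the beaker, the weighing bottle and the stopper stand upright within 20 mm of where they were (value of joint case_lid below 0.03 rad and linear speed of cuvette_case below 0.02 m/s and distance of each of cuvette_case, beaker, weighing_bottle, grey_stopper from where it was at the start of the episode below 0.02 m and angle between cuvette_case's own z axis and vertical below 0.05 rad and angle between each of beaker, weighing_bottle, grey_stopper's own z axis and vertical below 0.1 rad); the robot touches nothing.
It fails at once if the lid drops or bangs shut (faster than 1.4 rad/s in the last 0.35 rad) (value of joint case_lid below 0.35 rad and velocity of joint case_lid below -1.4 rad/s).
It fails at once if the lid or case is struck or forced hard (more than 60 N from the fingers) (contact force between the fingers and cuvette_case above 60 N).
It fails at once if the case is lifted, tipped or shifted by more than 20 mm (distance of cuvette_case from where it was at the start of the episode above 0.02 m or angle between cuvette_case's own z axis and vertical above 0.1 rad).
It fails at once if a bystander is shifted by more than 20 mm or tipped (distance of any of beaker, weighing_bottle, grey_stopper from where it was at the start of the episode above 0.02 m or angle between any of beaker, weighing_bottle, grey_stopper's own z axis and vertical above 0.35 rad).
It also fails if it takes over 45 s, if anything falls off the work surface, if the arm or the gripper's body presses on something with over 40 N, if the wrist force passes 120 N, or if a joint passes its speed limit or range.

ROBOT

A 6-joint arm with a two-finger parallel gripper is mounted at the origin on a cart in front of the work surface, level with it; the furniture and walls round the work are solid. World frame = base frame: x ahead of the robot, y to its left, z up, the work surface at z = 0. Lengths are in mm, angles in rad, forces in N, time in s.
With the tool pointing down it reaches from about 350 to 775 mm from the base axis. Payload 7.3 kg.
Tool frame: the origin (TCP) lies on the centre line of the jaws, within the pads' length; the fingertips stand 22 mm ahead of it and the grasp point (between the pads) lies 3 mm ahead of it; z points along the fingers, y is the direction in which the jaws open and shut (so a half turn about z gives the same grasp; the last joint's range is limited). The gripper opens to 92 mm and grips with 3 to 60 N. Pads are 19 mm wide; open, the fingers measure 130 mm over their backs; the gripper's body (75 mm by 190 mm) begins 47 mm behind the grasp point.
Start: joints at [1.127, 0.342, 1.524, -0, 1.275, -0.146], TCP at [154.029, 501.914, 248.741] pointing down, gripper open.
Joint ranges: [-2.53, 2.53], [-0.77, 2.02], [0.04, 2.7], [-1, 4.14], [0.28, 2.66], [-3.11, 3.11]. Speed limits (rad/s): [2.57, 2.57, 3.14, 3.14, 3.14, 3.14].

INTERFACE

Orientations are given as [roll, pitch, yaw] about the fixed x, y, z axes, in that order (R = Rz(yaw) Ry(pitch) Rx(roll)).
In Python, from plant import get_obs, capture, bot, spot_in gives the robot as it stands.
- The arm moves only by the shell command python3 -m handwheel 'ROWS' [OPENING]. ROWS is JSON, a list of rows, each a list of 2 entries, a list of its own where there are three numbers: the shift along the world's x, y, z in mm, then the turn, a rotation vector about the world's x, y, z in rad. In form: [[[x, y, z], [wx, wy, wz]], ...]. A call has 1 to 12 rows; each row shifts and turns the commanded pose from where the row before left it; what a row does not reach is not made up. A row lasts 1/8 s, in which the tool goes at most 62.5 mm and 10.7 degrees, less where a joint would pass 70% of its speed; a pose out of reach is approached as far as the arm can. A call is refused whole if a number of a shift passes 62.5 or a number of a turn 0.188, either way. A call with a gripper value outside its range is refused whole. OPENING is the closure, from 0 (fully open) to 1 (shut), set as the call begins (- or left out, the last holds). The fingers move at their own pace and stop on an object; the grip force is fixed at half the most. Time passes only in rows, so rows that do not move let the fingers close. It gives the time, the measured TCP pose, the force and the opening at its end, in the units of the state.
- get_obs(): the state, without advancing time (a new reading comes with each control period).
- capture(name): name is "side" or "top"; returns a dict with "img" (400x640x3 uint8, red, green, blue), "fx", "fy", "cx", "cy" (pixels), "cam_to_world" (4x4, takes a point from camera to world coordinates). Camera axes: x right, y up, looking along -z (the intrinsics and any distortion apply to the point x, -y, -z); pixel columns grow to the right and rows downward; lengths in mm; the calibration is good to about 2 mm. A picture is of the moment at which its call begins. There is no depth.
- bot.close_job(): hands the job in, once; it reports no verdict.
Trained networks look in the newest picture that a camera, given by its name, has taken for a name from the list of things; names that differ only in an ending like _2 or _b are one class to them, and where a whole thing is asked for, a point or a joint stands for the part that bears it (a point fixed in the world has none). Each returns a list of dicts, best first, with "score" (0 to 1); they miss things now and then, are a little off and sometimes report something else, mostly with a low value. They report only what shows in the picture. A call takes as long as a camera call. They do not tell look-alikes from the thing itself.
- spot_in(thing, camera): "xyz" ([x, y, z] in mm, in the coordinates of the camera as it stood for that picture, good to about 4 mm: the middle of the surface that is visible of it).
The state is a dict: "time": time; "joint_positions": joint angles; "dq": joint speeds; "tau": joint torques, N m; "tool_pos": TCP position; "tcp_rot": TCP orientation; "contact_force": force on the tool from outside, world axes, zero at the start; "moment": the same for the moment, N m; "grip_width": finger opening in mm.
Only numpy, scipy, OpenCV 4.12 (cv2) and the standard library are available. Lean on these libraries where they do the work, as an engineer would, in place of code of your own. Each camera call takes 0.05 s, during which the arm holds its last target. There are 200 camera calls.

## Working session

There is one attempt and no reset: what is moved stays moved. The work goes in short steps, Python scripts to look and compute and a shell command to move; the robot and the scene stay as the last step left them, time stands still between calls to the robot, and variables do not carry over. Pictures are saved under pics/ and viewed, about 8 in all and at most 12, crops included, and the job is handed in when it is done.

```bash
ls; mkdir -p pics
cat > h.py <<'E'
import numpy as np,cv2
from plant import get_obs,capture,bot,spot_in
def w(c,p): return (np.array(c["cam_to_world"])@np.r_[p,1])[:3]
def px(c,P):
    q=np.linalg.inv(np.array(c["cam_to_world"]))@np.r_[P,1]
    return np.array([c["cx"]+c["fx"]*q[0]/-q[2], c["cy"]-c["fy"]*q[1]/-q[2]])
def save(c,n): cv2.imwrite("pics/"+n+".png",c["img"][:,:,::-1])
E
python3 - <<'E'
from h import *
for n in("side","top"):
    c=capture(n);save(c,n+"0");print(n,np.round(c["cam_to_world"],2).tolist(),c["fx"],c["cx"],c["cy"],[k for k in c])
    for t in("cuvette_case","case_lid","case_hinge","bow_bar","bow_window","beaker","weighing_bottle","grey_stopper"):
        for d in spot_in(t,n)[:3]:
            P=w(c,d["xyz"]);print(t,round(d["score"],2),P.round(),px(c,P).round())
print(get_obs())
E
```

```text
pics
side [[-0.98, 0.11, -0.17, 406.84], [-0.2, -0.54, 0.82, 884.74], [0.0, 0.84, 0.55, 592.71], [0.0, 0.0, 0.0, 1.0]] 487.91570435862906 316.8271869916214 202.88860996420897 ['img', 'fx', 'fy', 'cx', 'cy', 'cam_to_world']
cuvette_case 0.71 [554. 129.  57.] [320. 217.]
case_lid 0.84 [603. 165. 146.] [290. 184.]
case_hinge 0.87 [555. 123.  59.] [320. 214.]
bow_bar 0.92 [600. 166. 146.] [291. 184.]
bow_window 0.91 [598. 165. 146.] [292. 184.]
bow_window 0.36 [554. 127.  60.] [320. 215.]
beaker 0.69 [493. 232.  47.] [343. 258.]
weighing_bottle 0.91 [722. 129.  40.] [237. 214.]
weighing_bottle 0.81 [686.  64.  37.] [264. 200.]
weighing_bottle 0.75 [660.  -3.  24.] [285. 190.]
grey_stopper 0.48 [415. 185.  28.] [389. 256.]
top [[0.02, 0.99, -0.11, 467.39], [-1.0, 0.02, -0.0, 138.41], [0.0, 0.11, 0.99, 929.29], [0.0, 0.0, 0.0, 1.0]] 397.38174455968675 314.82597127117657 200.68136986406876 ['img', 'fx', 'fy', 'cx', 'cy', 'cam_to_world']
cuvette_case 0.83 [566. 114.  60.] [326. 199.]
case_lid 0.84 [602. 135. 138.] [317. 177.]
case_hinge 0.65 [563. 114.  57.] [326. 201.]
bow_bar 0.84 [599. 13
[... 303 characters left out ...]
stopper 0.43 [408. 178.  27.] [296. 270.]
{'time': 0.9, 'joint_positions': array([ 1.12702673e+00,  3.41977603e-01,  1.52411470e+00, -3.90292857e-05,
        1.27537958e+00, -1.46022281e-01]), 'dq': array([-0.00145494,  0.00021222,  0.00049779,  0.00026264, -0.000978  ,
       -0.0009668 ]), 'tau': array([-1.39219046e-03, -4.31108665e+01, -2.44488698e+01,  7.17750960e-02,
        4.80982836e-02,  1.23393429e-04]), 'tool_pos': array([154.02461366, 501.91263896, 248.74700339]), 'tcp_rot': array([3.14147860e+00, 5.45155017e-05, 2.84385670e+00]), 'contact_force': array([0.0236225 , 0.29091992, 0.10624346]), 'moment': array([-0.01993938,  0.01284542, -0.00282817]), 'grip_width': 91.8919622455718}
```

View pics/side0.png

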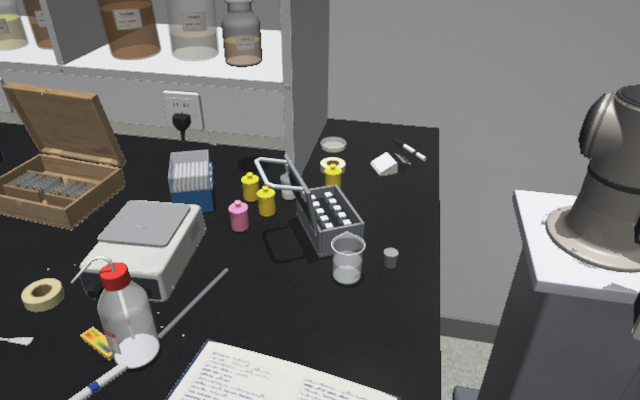

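View pics/top0.png

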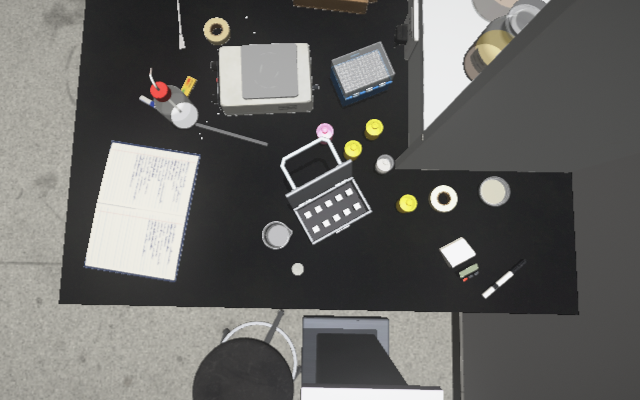

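Run:
```python
import cv2,numpy as np
t=cv2.imread("pics/top0.png")[130:280,255:415];s=cv2.imread("pics/side0.png")[140:290,240:400]
o=[cv2.resize(a,None,fx=5,fy=4 if 0 else 5,interpolation=cv2.INTER_CUBIC)[:,:800] for a in(t,s)]
for a,n,x0,y0 in((o[0],"tc",255,130),(o[1],"sc",240,140)):
    for k in range(0,160,20):
        cv2.putText(a,str(x0+k),(k*5,10),0,.4,(0,255,0));cv2.line(a,(k*5,12),(k*5,18),(0,255,0))
    for k in range(0,150,10):
        cv2.putText(a,str(y0+k),(0,k*5+4),0,.35,(0,255,0))
    a=cv2.resize(a,(640,600));cv2.imwrite(f"pics/{n}.png",o[0] if n=="tc" else o[1])
for n in("tc","sc"):
    a=cv2.imread(f"pics/{n}.png");cv2.imwrite(f"pics/{n}.png",a[:600])
```

```text
(no output)
```

View pics/tc.png

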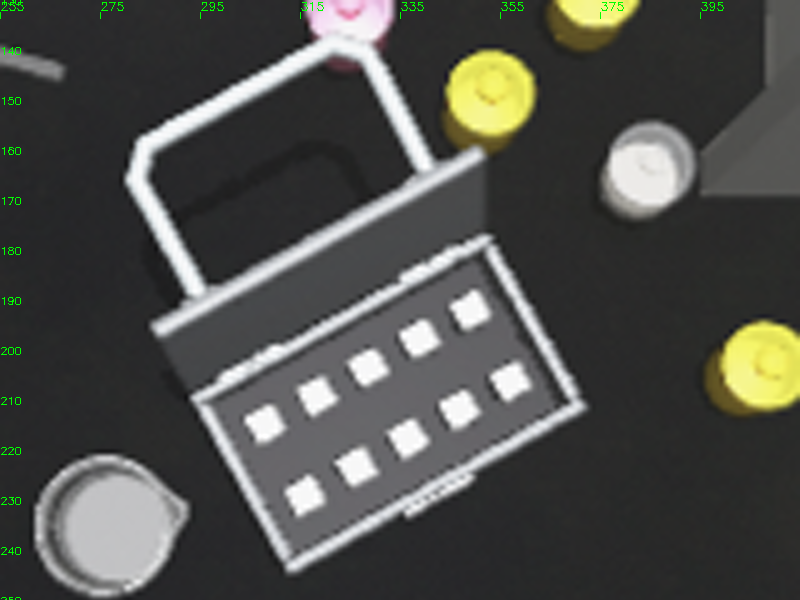

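View pics/sc.png

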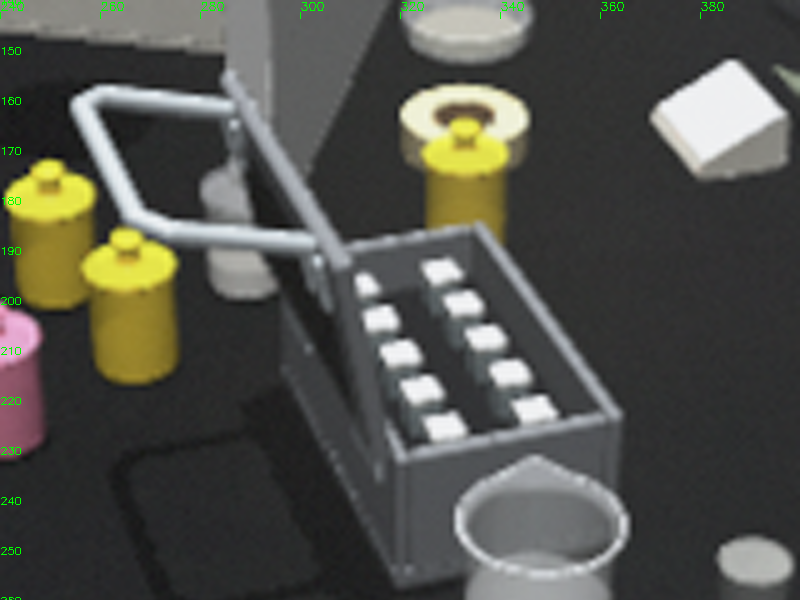

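```bash
cat > fit.py <<'E'
from h import *
from scipy.optimize import least_squares
C={n:capture(n) for n in("top","side")}
obs=[("top",45,-75,353,178),("top",45,75,294.6,209.6),("top",-45,75,313,243.6),("top",-45,-75,371.4,211),
("side",45,75,320,231.6),("side",-45,75,363.6,223),("side",-45,-75,336,185.2)]
def wp(p,l):
    c,s=np.cos(p[2]),np.sin(p[2]);return np.array([p[0]+c*l[0]-s*l[1],p[1]+s*l[0]+c*l[1],l[2]])
f=lambda p:np.concatenate([px(C[n],wp(p,(a,b,64)))-[u,v] for n,a,b,u,v in obs])
r=least_squares(f,[560,115,.5],x_scale=[10,10,.1]);p=r.x
print(p,np.degrees(p[2]),r.fun.round(1))
for th in(1.75,):
    ph=th+np.arctan2(65,112)
    for y in(-42,42):
        P=wp(p,(45-129.5*np.cos(ph),y,64+129.5*np.sin(ph)));print("bar",P.round(),[px(C[n],P).round(1) for n in C])
    for y in(-75,75):
        P=wp(p,(45+24,y,64+87));print("edge",P.round(),[px(C[n],P).round(1) for n in C])
print("hinge",wp(p,(45,0,64)),"finger start",wp(p,(45+50,0,0)))
# panel corner foot & standing things at z=0
c=C["top"];M=np.array(c["cam_to_world"])
for u,v in((395,169),(404,162)):
    d=M[:3,:3]@[(u-c["cx"])/c["fx"],-(v-c["cy"])/c["fy"],-1]
    for z in(0,300): print(u,v,(M[:3,3]+d*(z-M[2,3])/d[2]).round())
E
python3 fit.py
```

```text
[5.42452991e+02 9.95031098e+01 5.26066226e-01] 30.141374476676678 [-0.4 -2.3 -1.7 -1.1 -0.2  1.1  1.5  0.3 -0.7  0.3  1.5 -0.   0.9 -1.7]
bar [675. 128. 163.] [array([321.9, 138.4]), array([256.3, 161.4])]
bar [633. 201. 163.] [array([284.5, 158.6]), array([267.1, 183.7])]
edge [640.  69. 151.] [array([350.9, 157.9]), array([283.2, 154.5])]
edge [564. 199. 151.] [array([284.7, 193.9]), array([306.4, 193.5])]
hinge [581.36849831 122.09920059  64.        ] finger start [624.60795049 147.2059681    0.        ]
395 169 [649. -49.   0.]
395 169 [590.  11. 300.]
404 162 [666. -71.   0.]
404 162 [602.  -3. 300.]
```

Candidates for the weighing bottle in the top view: the clear one at (385,164), pink (324,131), and yellow (374,128), (353,149) and (407,203). The clear one is meant, standing to the right of the case. The only open case with a U bow is the grey one at (333,210); the wooden box and the blue rack don't match. The close crop agrees with the model: bar ends predicted at (322,138) and (284,159), seen at (323,138) and (284,158).

Next I move above the window with the jaws shut, so 19 mm of finger lies along case x.

```bash
python3 -m handwheel '[[[47,-35,1],[0,0,0.165]],[[47,-35,1],[0,0,0.165]],[[47,-35,0],[0,0,0.165]],[[47,-35,0],[0,0,0.165]],[[47,-35,0],[0,0,0.164]],[[47,-35,0],[0,0,0]],[[47,-35,0],[0,0,0]],[[47,-36,0],[0,0,0]],[[48,-36,0],[0,0,0]],[[48,-37,0],[0,0,0]],[[0,0,0],[0,0,0]],[[0,0,0],[0,0,0]]]' 1
python3 - <<'E'
from h import *
c=capture("side");t=capture("top")
a=cv2.resize(c["img"][90:240,200:360],(640,600),interpolation=cv2.INTER_CUBIC);cv2.imwrite("pics/s1.png",a[:,:,::-1])
o=get_obs();print(o["time"],o["tool_pos"],o["tcp_rot"],o["grip_width"],o["joint_positions"],px(c,o["tool_pos"]-[0,0,22]))
E
```

```text
time: 2.5
tool_pos: [621.1, 151.8, 250.2]
tcp_rot: [3.141, -0.001, -2.633]
contact_force: [-0.6, 1.0, -0.4]
grip_width: 0.6
2.6 [620.59094086 152.79239096 250.91870817] [ 3.14118723e+00 -5.82266787e-05 -2.63131849e+00] 0.3583042590840527 [ 1.21413381e-01  5.55850598e-01  1.17361104e+00  3.57560707e-04
  1.41233862e+00 -1.95971355e+00] [279.98543701 137.18574782]
```

View pics/s1.png

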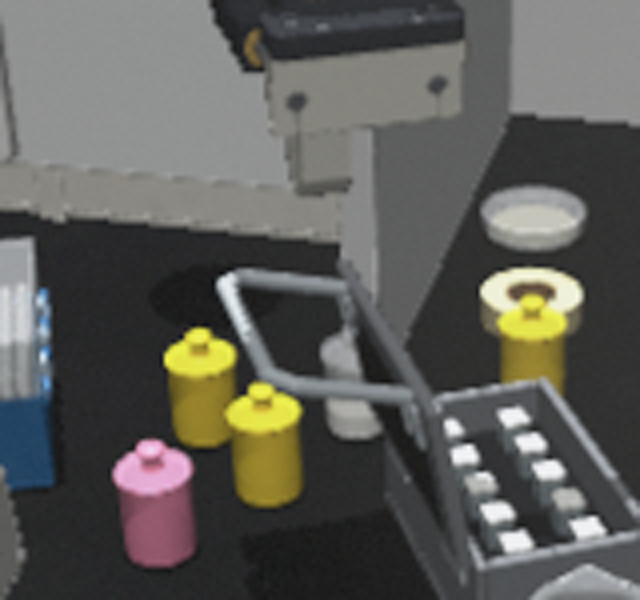

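The fingers are shut, with the tip at crop (322,190), above and between the bow legs and behind the plate. The lid is still open. I lower the finger into the window.

```bash
python3 -m handwheel '[[[3,-2.5,-10],[0,0,0.008]],[[3,-2.5,-20],[0,0,0.008]],[[0,0,-20],[0,0,0]],[[0,0,-20],[0,0,0]],[[0,0,-15],[0,0,0]],[[0,0,-5],[0,0,0]],[[0,0,0],[0,0,0]]]'
python3 - <<'E'
from h import *
c=capture("side");t=capture("top")
a=cv2.resize(c["img"][130:230,230:350],(720,600),interpolation=cv2.INTER_CUBIC);cv2.imwrite("pics/s2.png",a[:,:,::-1])
o=get_obs();d=o["tool_pos"][:2]-[581.4,122.1];print(o["time"],o["tool_pos"],o["tcp_rot"],o["contact_force"],d@[.865,.502],d@[-.502,.865])
E
```

```text
time: 3.48
tool_pos: [627.4, 147.0, 160.8]
tcp_rot: [3.142, 0.0, -2.616]
contact_force: [-0.5, 1.2, 0.6]
grip_width: 0.2
3.575 [627.77525696 146.92432263 161.52157552] [-3.14105307e+00  1.36640909e-03 -2.61643436e+00] [0.59886255 1.1861609  0.2048155 ] 52.57640723556499 -1.8073399171296058
```

View pics/s2.png

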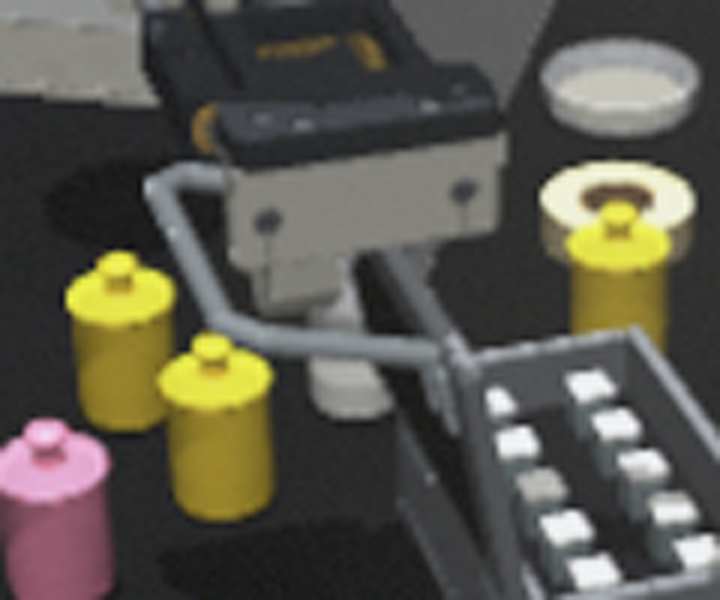

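The finger is in the window, tip at crop (300,305), between the bar and the plate. Now I draw the plate edge forward.

```bash
python3 -m handwheel '[[[-3.5,-2,0],[0,0,0]],[[-3.5,-2,0],[0,0,0]],[[-3.5,-2,0],[0,0,0]],[[-3.5,-2,0],[0,0,0]],[[-3.5,-2,0],[0,0,0]],[[-3.5,-2,0],[0,0,0]],[[-3.5,-2,0],[0,0,0]],[[-3.5,-2,0],[0,0,0]],[[-3.5,-2,0],[0,0,0]],[[-3.5,-2,0],[0,0,0]],[[-3.5,-2,0],[0,0,0]],[[-3.5,-2,0],[0,0,0]]]'
cat > st.py <<'E'
from h import *
import sys
c=capture("side");t=capture("top")
o=get_obs();H=np.array([581.4,122.1]);ex=np.array([.865,.502]);ey=np.array([-.502,.865])
d=o["tool_pos"][:2]-H;print(o["time"],"tcp loc",(d@ex).round(1),(d@ey).round(1),"tip z",(o["tool_pos"][2]-22-64).round(1),"F",o["contact_force"].round(1))
for n,cc in(("side",c),("top",t)):
    for s in spot_in("bow_bar",n)[:1]:
        P=w(cc,s["xyz"]);q=P[:2]-H;x,z=q@ex,P[2]-64
        print(n,round(s["score"],2),"bar",x.round(),(q@ey).round(),z.round(),"theta~",round(np.arctan2(z,-x)-np.arctan2(65,112),2))
if len(sys.argv)>1:
    a=cv2.resize(c["img"][130:230,230:350],(720,600),interpolation=cv2.INTER_CUBIC);cv2.imwrite(f"pics/{sys.argv[1]}.png",a[:,:,::-1])
E
python3 st.py s3
```

```text
time: 5.08
tool_pos: [585.1, 122.6, 160.6]
tcp_rot: [3.141, -0.0, -2.617]
contact_force: [-0.6, 0.1, 0.7]
grip_width: 0.4
5.175 tcp loc 3.3 -1.3 tip z 74.6 F [-1.2  0.4 -0.7]
side 0.87 bar 2.0 34.0 56.0 theta~ 1.09
```

View pics/s3.png

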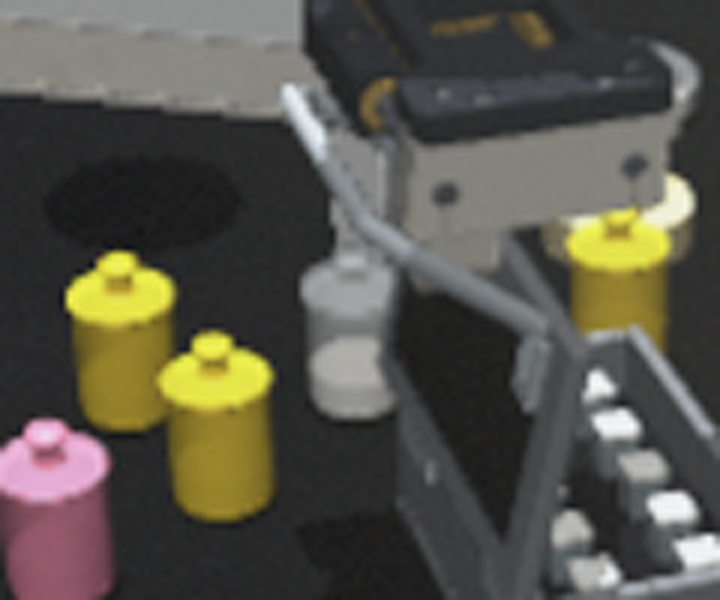

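The lid is upright near balance, and the bow bar at crop (345,200) is just behind the finger. I nudge it past balance while raising the tip a little to keep the bar clear of the gripper body.

```bash
python3 -m handwheel '[[[-2,-1,2.5],[0,0,0]],[[-2,-1,2.5],[0,0,0]],[[-2,-1,2.5],[0,0,0]],[[-2,-1,2.5],[0,0,0]],[[-1,-0.5,3],[0,0,0]],[[0,0,3],[0,0,0]],[[0,0,0],[0,0,0]],[[0,0,0],[0,0,0]]]'
python3 st.py s4
```

```text
time: 6.28
tool_pos: [576.4, 118.3, 176.7]
tcp_rot: [3.141, 0.0, -2.617]
contact_force: [-0.1, 0.0, -0.1]
grip_width: 0.7
6.375 tcp loc -6.2 -0.7 tip z 90.6 F [-0.1 -0.1  1.1]
side 0.79 bar -7.0 22.0 50.0 theta~ 0.91
top 0.58 bar -11.0 40.0 84.0 theta~ 0.91
```

View pics/s4.png

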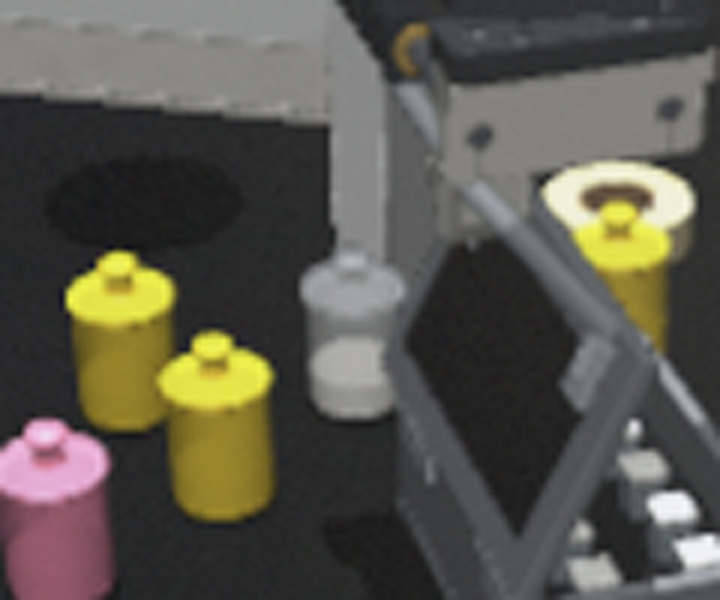

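The bar (crop (400,90) to (480,190)) now lies on the back of the finger with the lid near 1.1 rad, so it is caught. I let it down on the finger.

```bash
python3 -m handwheel '[[[0,0,0],[0,0,0]],[[-2,-1,0],[0,0,0]],[[-3.5,-2,0],[0,0,0]],[[-3.5,-2,0],[0,0,0]],[[-3.5,-2,0],[0,0,0]],[[-3.5,-2,0],[0,0,0]],[[-3.5,-2,0],[0,0,0]],[[-3.5,-2,0],[0,0,0]],[[-3.5,-2,0],[0,0,0]],[[-3.5,-2,0],[0,0,0]],[[0,0,0],[0,0,0]],[[0,0,0],[0,0,0]]]'
python3 st.py s5
```

```text
time: 7.98
tool_pos: [546.4, 101.4, 176.8]
tcp_rot: [3.142, 0.0, -2.617]
contact_force: [-0.4, -0.1, 0.5]
grip_width: 0.3
8.075 tcp loc -40.6 -0.4 tip z 90.8 F [-0.2 -0.1  1.8]
side 0.65 bar -19.0 16.0 43.0 theta~ 0.64
top 0.65 bar -45.0 41.0 69.0 theta~ 0.46
```

View pics/s5.png

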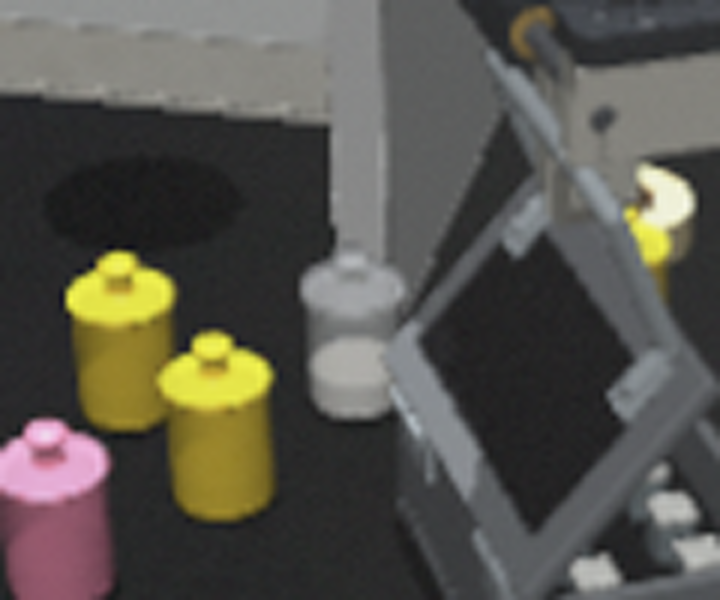

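The bar rests on the finger's back at about 0.83 rad. I continue down.

```bash
python3 -m handwheel '[[[-3.5,-2,0],[0,0,0]],[[-3.5,-2,0],[0,0,0]],[[-3.5,-2,-0.5],[0,0,0]],[[-3.5,-2,-0.5],[0,0,0]],[[-3.5,-2,-1],[0,0,0]],[[-3.5,-2,-1],[0,0,0]],[[-3.5,-2,-1.5],[0,0,0]],[[-3.5,-2,-2],[0,0,0]],[[-3.5,-2,-2],[0,0,0]],[[-3.5,-2,-2.5],[0,0,0]],[[-3.5,-2,-3],[0,0,0]],[[-3.5,-2,-3],[0,0,0]]]'
python3 st.py s6
```

```text
time: 9.68
tool_pos: [504.1, 77.1, 159.6]
tcp_rot: [3.142, -0.0, -2.617]
contact_force: [-0.8, -1.1, 1.2]
grip_width: 0.4
9.775 tcp loc -89.7 -0.0 tip z 73.4 F [-1.5 -1.1  1.2]
side 0.8 bar -37.0 12.0 31.0 theta~ 0.17
top 0.76 bar -11.0 60.0 16.0 theta~ 0.41
```

View pics/s6.png

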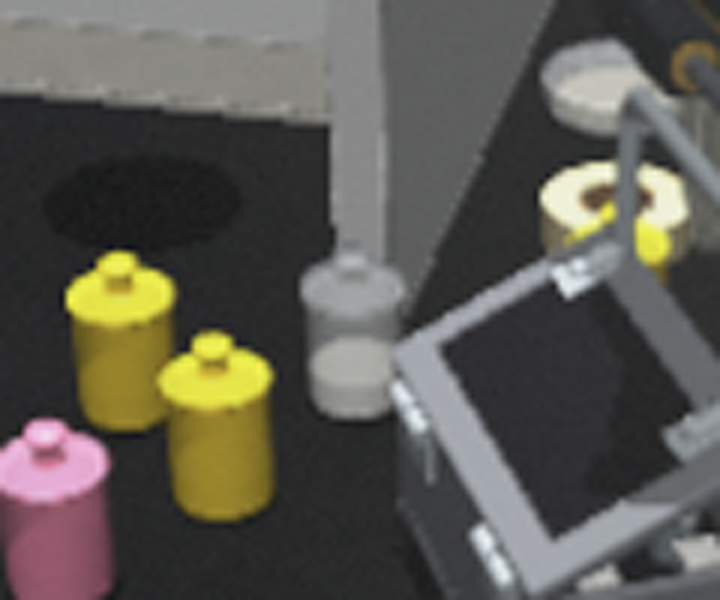

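The lid follows the finger at about 0.42 rad. I go slower now, with a hold at about 0.2 rad.

```bash
python3 -m handwheel '[[[-2.6,-1.5,-3],[0,0,0]],[[-2.6,-1.5,-3],[0,0,0]],[[-2.6,-1.5,-3],[0,0,0]],[[-2.6,-1.5,-3],[0,0,0]],[[-2.6,-1.5,-3],[0,0,0]],[[-2.6,-1.5,-3],[0,0,0]],[[-2.6,-1.5,-3],[0,0,0]],[[0,0,0],[0,0,0]],[[0,0,0],[0,0,0]],[[0,0,0],[0,0,0]]]'
sed -i 's/130:230,230:350/150:250,270:390/' st.py; python3 st.py s7
```

```text
time: 11.12
tool_pos: [486.3, 66.9, 138.8]
tcp_rot: [3.141, 0.0, -2.617]
contact_force: [-3.1, -0.9, 1.1]
grip_width: 0.3
11.225 tcp loc -110.0 0.0 tip z 52.8 F [-2.  -0.9  0.1]
side 0.7 bar -41.0 10.0 19.0 theta~ -0.09
top 0.81 bar -8.0 28.0 13.0 theta~ 0.45
```

View pics/s7.png

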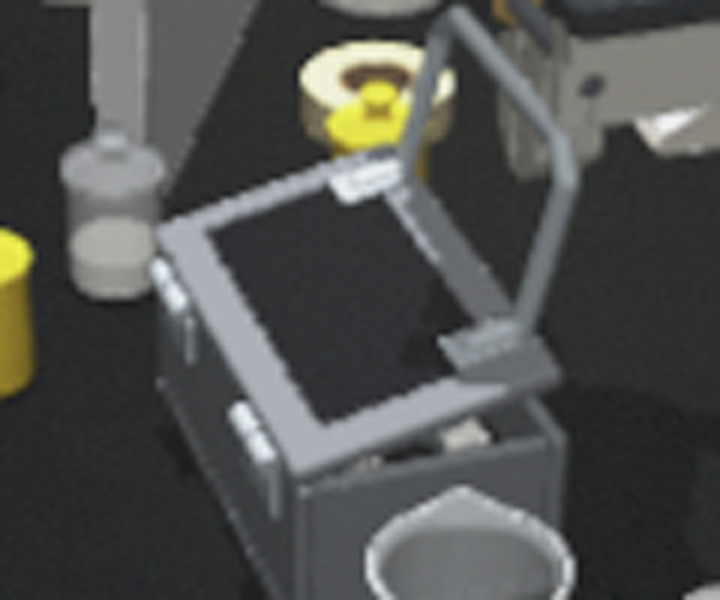

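The lid is held at about 0.2 rad: the gap shows at crop (470,435), and the finger reads 2–3 N. Last stretch now, then away forward.

```bash
python3 -m handwheel '[[[-1.7,-1,-2],[0,0,0]],[[-1.7,-1,-2],[0,0,0]],[[-1.7,-1,-2],[0,0,0]],[[-1.7,-1,-2],[0,0,0]],[[-1.7,-1,-2],[0,0,0]],[[-1.7,-1,-2],[0,0,0]],[[-1.7,-1,-2],[0,0,0]],[[-1.7,-1,-1],[0,0,0]],[[-1.7,-1,0],[0,0,0]],[[-1.7,-1,0],[0,0,0]],[[-1.7,-1,0],[0,0,0]],[[-1.7,-1,0],[0,0,0]]]'
python3 -m handwheel '[[[-4,-2,0],[0,0,0]],[[-8,-5,0],[0,0,0]],[[-12,-7,0],[0,0,0]],[[-12,-7,10],[0,0,0]],[[-12,-7,25],[0,0,0]],[[0,0,30],[0,0,0]],[[0,0,30],[0,0,0]],[[0,0,0],[0,0,0]],[[0,0,0],[0,0,0]]]'
python3 st.py
python3 - <<'E'
from h import *
c=capture("side");a=c["img"][130:290,220:420]
cv2.imwrite("pics/s8.png",cv2.resize(a,(750,600),interpolation=cv2.INTER_CUBIC)[:,:,::-1])
E
```

```text
time: 12.82
tool_pos: [465.7, 54.8, 123.8]
tcp_rot: [-3.142, 0.0, -2.617]
contact_force: [-0.0, 0.1, -0.3]
grip_width: 0.6
time: 13.95
tool_pos: [417.0, 26.7, 218.4]
tcp_rot: [3.141, -0.0, -2.617]
contact_force: [-0.2, 0.1, -0.7]
grip_width: 0.3
14.05 tcp loc -190.1 0.1 tip z 131.9 F [ 0.4  1.1 -0.8]
side 0.71 bar -48.0 12.0 8.0 theta~ -0.37
top 0.85 bar -49.0 1.0 12.0 theta~ -0.29
```

View pics/s8.png

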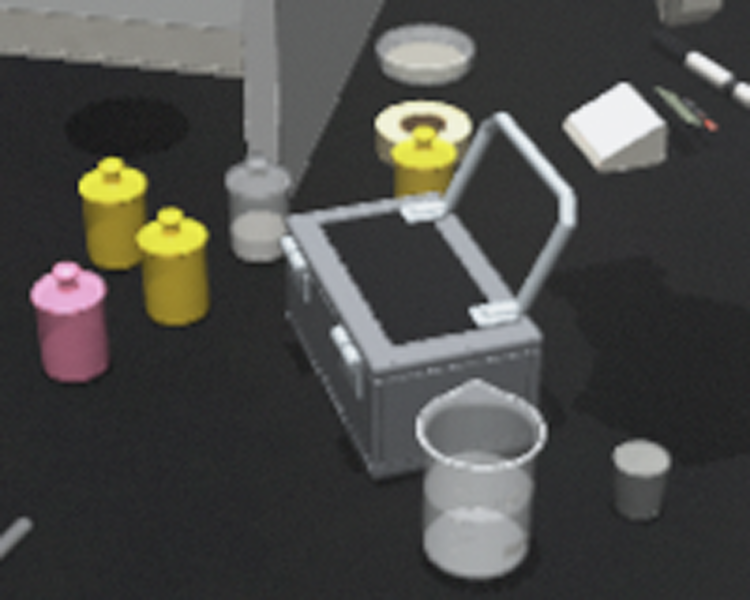

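The lid is flat on the rim along crop (375,375) to (540,345). The beaker, stopper and bottle stand upright in place, and the gripper is out of the picture. Handing in.

```bash
python3 -c "
from plant import bot;print(bot.close_job())"
```

```text
the job is handed in; nothing more can be done
None
```

The lid is shut, and the job was handed in at about 14 s of the 45 s allowed; no verdict was reported.

**What I did:** With the jaws shut, I lowered the finger into the bow window and drew the plate's edge forward past balance. The bow's bar landed on the back of the finger at about 1.1 rad. I let the lid down on the finger with stops at about 0.83 and 0.2 rad, then took the finger away forward and up.

**Last checks:**
- **Picture:** the final side picture shows the lid flat on the rim. The case, beaker, weighing bottle and stopper stand upright and, judged by eye, where they were.
- **Contact:** the finger had moved well clear, and the force reading was back to its resting noise. While it was holding the lid at about 0.2 rad it read 2–3 N.

**What disagreed or was not checked:**
- **Lid angle from the networks:** once the lid was moving, their bow-bar estimates were unreliable. For example, they gave -0.37 and -0.29 rad with the lid shut. I took the lid angle from the finger's position and the pictures instead.
- **Force early on:** the first contact forces were within the sensor's noise of about 1 N, so only the pictures show that the lid rested on the finger half-way down.
- **Lid speed:** I did not measure it. I planned for at most about 0.5 rad/s near shut.

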